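# Put the fig tray in the warming bay and set the heat

## Robot

A 6-joint arm with a two-finger parallel gripper is mounted at the origin on a cart in front of the work surface, level with it; the furniture and walls round the work are solid. World frame = base frame: x ahead of the robot, y to its left, z up, the work surface at z = 0. Lengths are in m, angles in rad, forces in N, time in s.
With the tool pointing down it reaches from about 0.375 to 0.9 m from the base axis. Payload 3.1 kg.
Tool frame: the origin (TCP) lies on the centre line of the jaws, within the pads' length; the fingertips stand 22 mm ahead of it and the grasp point (between the pads) lies 3 mm ahead of it; z points along the fingers, x is the direction in which the jaws open and shut, and the axes are right-handed (so a half turn about z gives the same grasp; the last joint's range is limited). The gripper opens to 87 mm and grips with 3 to 60 N. Pads are 19 mm wide; open, the fingers measure 117 mm over their backs; the gripper's body (75 mm by 190 mm) begins 51 mm behind the grasp point.
Start: joints at [1.121, 0.527, 1.433, -0, 1.181, -0.178], TCP at [0.167, 0.602, 0.245] pointing down, gripper open.
Joint ranges: [-3.08, 3.08], [-0.75, 2.2], [0.22, 2.44], [-1.43, 4.57], [0, 2.65], [-2.85, 2.85]. Speed limits (rad/s): [2.79, 2.79, 3.14, 3.14, 3.14, 3.14].

## Interface

Orientations are given as a unit quaternion [x, y, z, w].
In Python, from rig import robot, camera, order gives the robot as it stands.
- The arm moves only by the shell command python3 -m pendant 'ROWS' [OPENING] [FORCE]. ROWS is JSON, a list of rows, each a list of 2 entries, a list of its own where there are three numbers: the shift along the tool's x, y, z in mm, then the turn about the tool's z in degrees. A call has 1 to 8 rows; each row shifts and turns the commanded pose from where the row before left it, along the tool's axes as they then stand; what a row does not reach is not made up. A row lasts 1/8 s, in which the tool goes at most 62.5 mm and 10.7 degrees, less where a joint would pass 70% of its speed; a pose out of reach is approached as far as the arm can. A call with a gripper value outside its range is refused whole. OPENING is the finger opening in mm, from 0 to 87, set as the call begins (- or left out, the last holds). The fingers move at their own pace and stop on an object; FORCE is the grip in N (left out, the last holds). Time passes only in rows, so rows that do not move let the fingers close. It gives the time, the measured TCP pose, the force and the opening at its end, in the units of the state.
- robot.get_obs(): the state, without advancing time (a new reading comes with each control period).
- camera(name): name is "scene" or "top" or "wrist"; returns a dict with "pixels" (400x640x3 uint8, blue, green, red), "mtx" (3x3 intrinsics, pixels), "R" (3x3) and "t" (3): a world point X has camera coordinates R X + t. Camera axes: x right, y down, z forward; pixel columns grow to the right and rows downward; lengths in m; the calibration is good to about 2 mm. A picture is of the moment at which its call begins. There is no depth.
- order.hand_in(): hands the job in, once; it reports no verdict.
The state is a dict: "time": time; "q": joint angles; "joint_velocities": joint speeds; "joint_torque": joint torques, N m; "position": TCP position; "tool_rot": TCP orientation; "ft_force": force on the tool from outside, world axes, zero at the start; "moment": the same for the moment, N m; "grip_width": finger opening in m.
Only numpy, scipy, OpenCV 4.12 (cv2) and the standard library are available. Lean on these libraries where they do the work, as an engineer would, in place of code of your own. Each camera call takes 0.05 s, during which the arm holds its last target. There are 200 camera calls.

## Task

First take the steel ring mould that stands in front of the warming bay out of the way and stand it on the cake board. Then bring the tray with the two fig halves, kept level, into the bay through the gap beside the orange post and shift it to the right, behind the post and up against the right-hand wall, fully down on the table. Then turn the dial on top of the bay clockwise from off to the third setting (three clicks), leaving everything else where it stands.

Things in the scene. Friction and masses are not known exactly. Their poses are not given: they have to be found in the camera images.
- warmer: Warming bay: low steel housing fixed on the table, 152 deep, 172 wide, 82 high. Origin: table level, middle of its front; x points in, y left (seen facing the mouth), z up. Open at the front only. Inner faces: sides y = +80 and -80, back x = 146, canopy underside z = 62. No floor, bare table inside. Turned up to 0.15 rad.
- bay_gap (a point): Middle of the entry gap at table level (bay frame x = 0, y = 20; same axes as the bay). The gap is 120 wide, y = -40 to +80 in the bay frame; an orange post fixed in the mouth (x 0 to 10, y -80 to -40, table to canopy) closes the rest, on the right.
- bay_berth (a point): Where the tray's origin is when home: bay frame x = 78, y = -26, on the table, behind the post (same axes as the bay). The tray's right side is then 2 from the right-hand wall, 12 clear behind the post and 12 before the back wall; its handle sticks out through the gap close beside the post.
- tray: Aluminium tray, 112 long (x), 104 wide (y), floor 4 thick, rim 12 high, 0.11 kg, loose. Origin: centre of its underside. A black handle 12 wide (y), 16 high (z 20 to 36) runs along -x, x = -60 to -172 (toward the robot). Gripped at x = -131, fingers closing along y, the hand stays clear of the canopy. It can be lifted level by it with a firm grip (40 N).
- fig_half_0: Half fig, cut face up, about 48 x 53 x 27, lying loose on the tray in its front (handle-side) half; its round underside rocks if the tray is moved faster than about 0.4 m/s. Origin: centre of its underside.
- fig_half_1: Half fig, cut face up, about 49 x 53 x 25, lying loose on the tray in its far half. Origin: centre of its underside.
- ring_mould: Steel ring mould (cake ring), outside diameter 56, height 50, standing upright in front of the warming bay's mouth. Origin: centre of its underside. Grip it across the outside.
- cake_board: Square pale cake board 208 x 208 x 9, fixed on the table; origin: centre of its underside, z up, sides along its x and y. It lies either left or right of the bay, the tray on the other side. A squeeze bottle stands on it along its far (+x) edge; the half toward the robot (-x) is free.
- squeeze_0: White squeeze bottle, diameter 58, height 208, standing on the cake board near its far edge. Leave alone. Origin: centre of its underside.
- timer: White kitchen timer, diameter 64, height 44, on the table near the robot. Leave alone (it is not the dial to be turned). Origin: centre of its underside.
- nozzle_0: White piping nozzle, a cone of diameter 28 and height 48 standing on the table left of the bay's approach. Leave alone. Origin: centre of its underside.
- nozzle_1: White piping nozzle, a cone of diameter 27 and height 46 standing on the table right of the bay's approach. Leave alone. Origin: centre of its underside.
- nozzle_2: White piping nozzle, a cone of diameter 29 and height 50, standing on the table near the robot, left or right of the bay's approach. Leave alone. Origin: centre of its underside.
- jam_jar: Jam jar with a spreader in it, diameter 76, height 157, standing right of the bay toward the back. Leave alone. Origin: centre of its underside.
- dial (a joint): Red heat dial with a white pointer line on top of the warming bay's canopy, rad, 0 = off as found, grows clockwise seen from above. Clicks at 0.4, 0.8, 1.2 (third setting), 1.6; end stop 2.0. Between clicks it is pulled to the nearest; it takes about 0.08 N m to turn.
- dial_grip (a point): Point on the dial's vertical axis at the height to grip: bay frame x = 45, y = 0, z = 119. A raised bar grip, 42 long, 14 wide, z 96 to 126 above the table, turns with the dial: at off it lies along the x axis of the bay, pointer end toward the mouth; grip it across its width. Black dots of growing size mark off and the clicks.
Mind the look-alikes: they are no part of the job. Leave any purple or yellow look-alike of the fig_half_0 alone.

How it is judged:
On the way, in this order (a step that is already met when the one before it is completed fails the run):
1. the ring mould stands on the cake board (x of ring_mould in the frame of cake_board between -0.08 and 0.08 m and y of ring_mould in the frame of cake_board between -0.08 and 0.08 m and height (world z) of ring_mould between 0.005 and 0.014 m and angle between ring_mould's own z axis and vertical below 0.1 rad and linear speed of ring_mould below 0.02 m/s), for 0.2 s.
2. the tray is behind the post against the right-hand wall, flat on the table (x of tray in the frame of warmer between 0.062 and 0.094 m and y of tray in the frame of warmer between -0.036 and -0.014 m and angle between the x axis of tray and the x axis of warmer, either way round below 0.15 rad and height (world z) of tray below 0.006 m and linear speed of tray below 0.02 m/s), for 0.2 s.
3. the dial is at the third setting (value of joint dial between 1.05 and 1.35 rad), for 0.2 s.
At the end, for the whole second after the job is handed in: Ring mould upright at rest on the cake board (centre within 80 mm of its middle each way); tray flat on the table behind the post, within 14 mm of the right-hand wall, within 0.15 rad of the bay's axis, both fig halves on it; dial at rest on the third setting (1.05 to 1.35 rad) (all of step 1 and all of step 2 and all of step 3 and x of fig_half_0 in the frame of tray between -0.054 and 0.054 m and y of fig_half_0 in the frame of tray between -0.05 and 0.05 m and z of fig_half_0 in the frame of tray between -0.005 and 0.04 m and x of fig_half_1 in the frame of tray between -0.054 and 0.054 m and y of fig_half_1 in the frame of tray between -0.05 and 0.05 m and z of fig_half_1 in the frame of tray between -0.005 and 0.04 m and velocity of joint dial between -0.1 and 0.1 rad/s); the robot touches nothing.
It fails at once if a bottle, nozzle, timer or jar is shoved more than 30 mm or knocked over (distance of any of squeeze_0, timer, nozzle_0, nozzle_1, nozzle_2, jam_jar from where it was at the start of the episode above 0.03 m or angle between any of squeeze_0, timer, nozzle_0, nozzle_1, nozzle_2, jam_jar's own z axis and vertical above 0.5 rad).
It fails at once if a fig half leaves the tray (not (x of fig_half_0 in the frame of tray between -0.054 and 0.054 m and y of fig_half_0 in the frame of tray between -0.05 and 0.05 m and z of fig_half_0 in the frame of tray between -0.005 and 0.04 m and x of fig_half_1 in the frame of tray between -0.054 and 0.054 m and y of fig_half_1 in the frame of tray between -0.05 and 0.05 m and z of fig_half_1 in the frame of tray between -0.005 and 0.04 m)).
It fails at once if the tray is tipped by more than about 20 degrees (angle between tray's own z axis and vertical above 0.35 rad).
It also fails if it takes over 72 s, if anything falls off the work surface, if the arm or the gripper's body presses on something with over 40 N, if the wrist force passes 120 N, or if a joint passes its speed limit or range.

## Working session

There is one attempt and no reset: what is moved stays moved. The work goes in short steps, Python scripts to look and compute and a shell command to move; the robot and the scene stay as the last step left them, time stands still between calls to the robot, and variables do not carry over. Pictures are saved under pics/ and viewed, about 8 in all and at most 12, crops included, and the job is handed in when it is done.

```bash
ls; mkdir -p pics
python3 - <<'E'
from rig import robot,camera
import cv2,numpy as np
for n in("scene","top"):
    c=camera(n); cv2.imwrite(f"pics/{n}0.png",c["pixels"]); np.savez(f"{n}0.npz",**c); print(n,c["mtx"].tolist(),c["R"].tolist(),c["t"])
o=robot.get_obs(); print({k:np.round(v,3).tolist() for k,v in o.items()})
E
```

```text
pics
scene [[436.1960163262723, 0.0, 309.07187905331665], [0.0, 436.1960163262723, 201.21407487894496], [0.0, 0.0, 1.0]] [[-0.8048141815541567, -0.5933139708717904, -0.015895443927772035], [-0.4611648694652708, 0.6419680383004153, -0.6125389791448348], [0.3736323009864007, -0.48564963684642537, -0.7902805412576869]] [0.42208901 0.31007014 0.8689682 ]
top [[477.7489705643005, 0.0, 316.821676816756], [0.0, 477.7489705643005, 195.33709487843333], [0.0, 0.0, 1.0]] [[0.022479006118379236, -0.9997238768628599, 0.006845751545541265], [-0.9973070622727715, -0.02290174979728767, -0.06967161112731969], [0.069809152872556, -0.005261167790124681, -0.9975464912918596]] [-0.05730202  0.52180102  1.18100945]
{'time': 0.1, 'q': [1.121, 0.528, 1.434, -0.0, 1.181, -0.178], 'joint_velocities': [-0.0, -0.003, -0.003, -0.002, -0.001, -0.0], 'joint_torque': [-0.001, -44.099, -17.715, 0.063, 0.053, -0.0], 'position': [0.167, 0.602, 0.244], 'tool_rot': [0.796, 0.605, -0.001, 0.0], 'ft_force': [0.733, 0.57, 0.095], 'moment': [0.01, -0.027, 0.002], 'grip_width': 0.087}
```

View pics/top0.png

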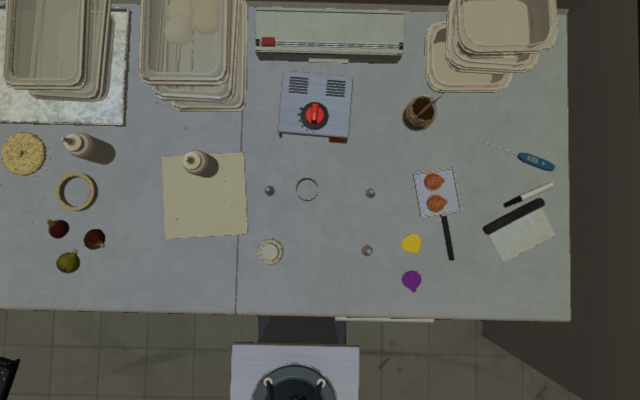

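View pics/scene0.png

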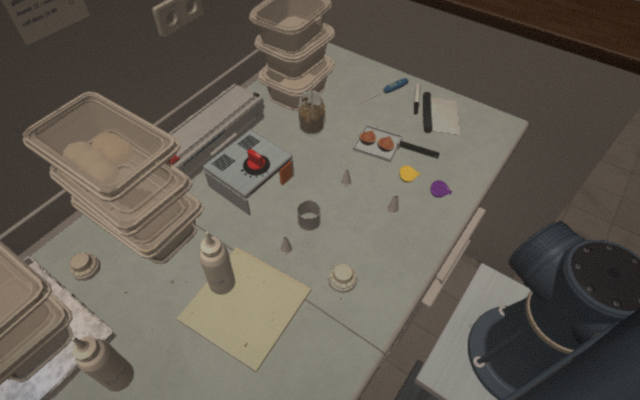

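The top view shows the bay at (315,105), dial at (315,115), ring at (307,189), board at (205,195), tray at (437,192) with handle end at (450,258). I'll enlarge it next.

Run:
```python
import cv2,numpy as np
p=np.load("top0.npz")["pixels"]
cv2.imwrite("pics/crop1.png",cv2.resize(p[60:170,260:420],None,fx=5,fy=5,interpolation=cv2.INTER_CUBIC))
a=cv2.resize(p[160:270,400:470],None,fx=5,fy=5,interpolation=cv2.INTER_CUBIC)
b=cv2.resize(p[160:270,250:335],None,fx=5,fy=5,interpolation=cv2.INTER_CUBIC)
cv2.imwrite("pics/crop2.png",np.hstack([a,b]))
```

```text
(no output)
```

View pics/crop1.png

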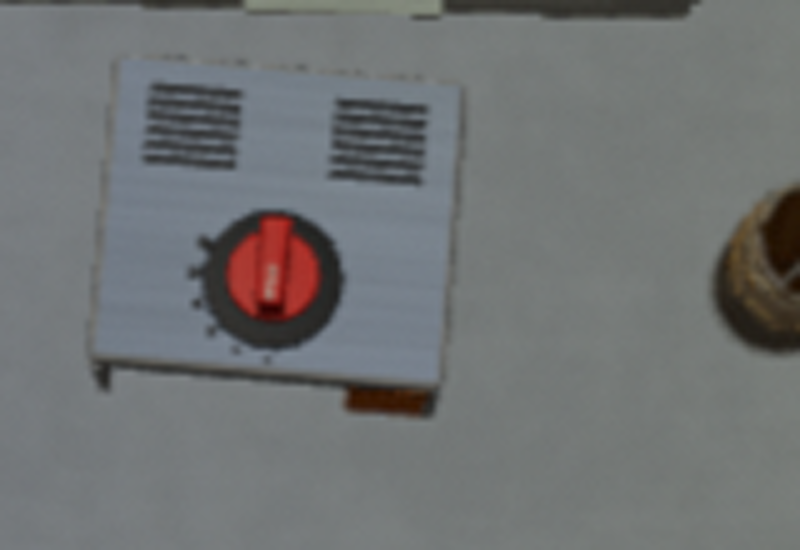

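View pics/crop2.png

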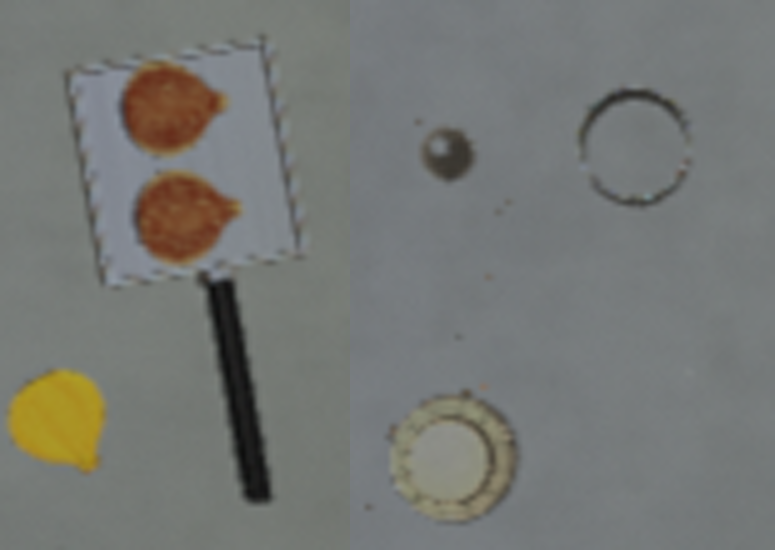

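Crop1 gives the canopy-top corners at (117,60), (463,87), (438,384) and (92,358). Crop2 gives the tray rim corners at (68,72), (264,40), (302,255) and (106,285), the handle end at (257,497), the ring centre at (635,147) and nozzle_0 at (449,153).

```bash
cat > h.py <<'E'
import numpy as np
def ray(c,uv,z):
    C=-c["R"].T@c["t"]; d=c["R"].T@np.linalg.solve(c["mtx"],[uv[0],uv[1],1.])
    return C+d*(z-C[2])/d[2]
def proj(c,X):
    p=c["mtx"]@(c["R"]@np.array(X,float)+c["t"]); return p[:2]/p[2]
def crop(p,o,s=5): return ((p[0]+.5)/s-.5+o[0],(p[1]+.5)/s-.5+o[1])
E
python3 - <<'E'
from h import *
from scipy.spatial.transform import Rotation as Ro
np.set_printoptions(precision=4,suppress=True)
c=np.load("top0.npz")
def rect(pts,z,o):
    P=np.array([ray(c,crop(p,o),z)[:2] for p in pts]) # BL BR FR FL
    m=P.mean(0); dx=(P[0]+P[1]-P[2]-P[3])/2; dy=(P[0]+P[3]-P[1]-P[2])/2
    print("mid",m,"len",np.linalg.norm(dx),np.linalg.norm(dy),"yaw",np.arctan2(dx[1],dx[0]),np.arctan2(-dy[0],dy[1])); return m,np.arctan2(dx[1],dx[0])
m,a=rect([(117,60),(463,87),(438,384),(92,358)],.082,(260,60))
a2=a
def f(m,a,x,y): return m+np.array([np.cos(a)*x-np.sin(a)*y,np.sin(a)*x+np.cos(a)*y])
o=f(m,a,-.076,0); print("warmer",o,"gap",f(o,a,0,.02),"berth",f(o,a,.078,-.026),"dial",f(o,a,.045,0))
print("dial meas z.126",ray(c,crop((273,265),(260,60)),.126))
t,ta=rect([(68,72),(264,40),(302,255),(106,285)],.012,(400,160))
print("grip",f(t,ta,-.131,0), "hend pred",f(t,ta,-.172,0),"meas",ray(c,crop((257,499),(400,160)),.036), ray(c,crop((220,280),(400,160)),.036))
print("ring",ray(c,crop((285,147),(250,160)),.05), "bot", ray(c,crop((285,147),(250,160)),.0))
for n,p,z in(("n0",crop((99,153),(250,160)),.03),("n1",(370,193),.03),("n2",(367,250),.03),("timer",(270,251),.03),("yellow",(411,244),.02),("jar",(420,113),.1)): print(n,ray(c,p,z))
for p in((163,156),(243.5,152),(247,235),(166,239)): print("board",ray(c,p,.009))
print("bottle",ray(c,(198,162),.2))
s=np.load("scene0.npz")
# cross-check with scene view
print("scene: ring top", proj(s,np.r_[ray(c,crop((285,147),(250,160)),.05)]),"dial top",proj(s,[*f(o,a,.045,0),.126]),"hend",proj(s,[*f(t,ta,-.172,0),.036]))
E
```

```text
mid [ 0.7392 -0.036 ] len 0.14615704518589864 0.1672015302149219 yaw -0.059772325147491194 -0.053387727602289506
warmer [ 0.6633 -0.0315] gap [ 0.6645 -0.0115] berth [ 0.7396 -0.0621] dial [ 0.7082 -0.0342]
dial meas z.126 [ 0.7071 -0.0345  0.126 ]
mid [ 0.5385 -0.3482] len 0.10994596670755898 0.10084723334869213 yaw 0.1810030321837635 0.17964202507543398
grip [ 0.4096 -0.3718] hend pred [ 0.3693 -0.3792] meas [ 0.3717 -0.3783  0.036 ] [ 0.4788 -0.3596  0.036 ]
ring [ 0.5357 -0.0199  0.05  ] bot [ 0.5399 -0.0191  0.    ]
n0 [0.5322 0.0728 0.03  ]
n1 [ 0.531  -0.1776  0.03  ]
n2 [ 0.3898 -0.1722  0.03  ]
timer [0.382  0.0669 0.03  ]
yellow [ 0.4067 -0.2829  0.02  ]
jar [ 0.7186 -0.2852  0.1   ]
board [0.6148 0.3473 0.009 ]
board [0.6298 0.1435 0.009 ]
board [0.4197 0.1277 0.009 ]
board [0.4052 0.3303 0.009 ]
bottle [0.5758 0.2109 0.2   ]
scene: ring top [309.8943 209.4409] dial top [255.2575 153.1988] hend [440.1037 154.054 ]
```

Sizes and the scene-view check agree to within a few mm. Now to the ring.

```bash
python3 -m pendant '[[[0,0,0],-7.5],[[0,0,0],-8],[[-50,30,0],0],[[-50,30,0],0],[[-50,30,0],0],[[-50,30,0],0],[[-50,30,0],0],[[-50,30,0],0]]' 80 15
python3 -m pendant '[[[-52,31,0],0],[[-52,31,0],0],[[-52,31,0],0],[[-52,31,0],0],[[-52,31,0],0],[[-30,17,0],0],[[-20,10,0],0],[[0,0,0],0]]'
```

```text
time: 1.1
position: [0.3477, 0.3005, 0.2444]
tool_rot: [0.707, 0.707, -0.0, 0.0]
ft_force: [1.1, 0.3, 0.2]
grip_width: 0.08
time: 2.1
position: [0.5291, -0.0086, 0.2442]
tool_rot: [0.708, 0.706, -0.0, -0.0]
ft_force: [-0.6, 0.5, -0.4]
grip_width: 0.08
```

```bash
python3 -m pendant '[[[-11,7,40],0],[[0,0,40],0],[[0,0,40],0],[[0,0,40],0],[[0,0,30],0],[[0,0,20],0],[[0,0,0],0]]'
python3 -m pendant '[[[0,0,0],0],[[0,0,0],0],[[0,0,0],0],[[0,0,0],0],[[0,0,0],0],[[0,0,0],0],[[0,0,0],0],[[0,0,0],0]]' 40 15
```

```text
time: 2.98
position: [0.534, -0.0169, 0.0334]
tool_rot: [0.707, 0.708, -0.001, -0.002]
ft_force: [0.2, 0.1, -0.1]
grip_width: 0.0797
time: 3.98
position: [0.5364, -0.019, 0.0353]
tool_rot: [0.707, 0.707, 0.0, 0.0]
ft_force: [-0.6, 0.9, 6.0]
grip_width: 0.0538
```

```bash
python3 -m pendant '[[[0,0,-10],0],[[0,0,-20],0],[[0,0,-30],0],[[0,0,-30],0],[[0,0,0],0],[[0,0,0],0]]'
python3 - <<'E'
from rig import camera
import cv2,numpy as np
c=camera("scene"); p=c["pixels"][100:300,200:400]
w=camera("wrist")["pixels"]
cv2.imwrite("pics/r1.png",np.hstack([cv2.resize(p,(400,400),interpolation=cv2.INTER_CUBIC),cv2.resize(w,(400,250)).copy() if 0 else cv2.copyMakeBorder(cv2.resize(w,(400,250)),0,150,0,0,cv2.BORDER_CONSTANT)]))
E
```

```text
time: 4.72
position: [0.5354, -0.0188, 0.1242]
tool_rot: [0.707, 0.707, -0.0, -0.0]
ft_force: [-0.4, 0.1, 0.1]
grip_width: 0.0544
```

View pics/r1.png

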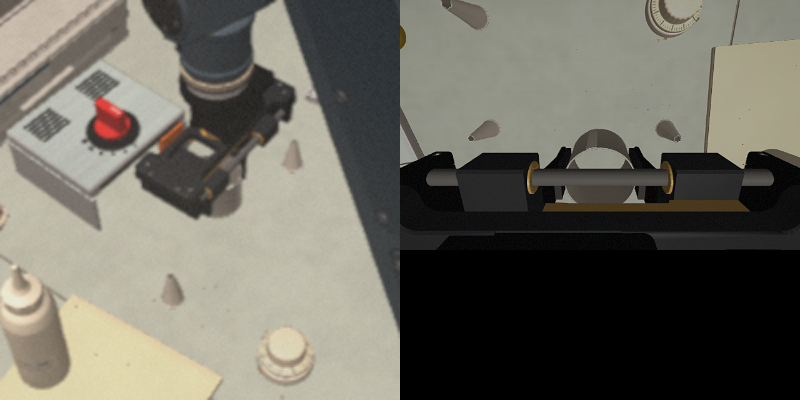

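Picture 5 (wrist, right half): the ring sits centred between the fingers, lifted and upright. I'll carry it to the board.

```bash
python3 -m pendant '[[[20,-8,0],0],[[40,-13,0],0],[[40,-13,0],0],[[40,-13,0],0],[[40,-13,0],0],[[40,-8,0],0],[[24,-5,0],0],[[10,0,0],0]]'
python3 -m pendant '[[[0,0,25],0],[[0,0,25],0],[[0,0,18],0],[[0,0,8],0],[[0,0,2],0],[[0,0,0],0]]'
```

```text
time: 5.82
position: [0.4609, 0.237, 0.1239]
tool_rot: [0.706, 0.708, -0.001, -0.001]
ft_force: [-0.1, 0.4, -0.9]
grip_width: 0.0542
time: 6.58
position: [0.4633, 0.2351, 0.0469]
tool_rot: [0.707, 0.707, 0.0, 0.0]
ft_force: [-0.6, 0.0, -0.8]
grip_width: 0.054
```

```bash
python3 -m pendant '[[[0,0,1.5],0],[[0,0,1],0],[[0,0,0],0]]'; python3 -m pendant '[[[0,0,0],0],[[0,0,0],0],[[0,0,0],0],[[0,0,0],0]]' 85; python3 -m pendant '[[[0,0,-10],0],[[0,0,-30],0],[[0,0,-40],0],[[0,0,-40],0],[[0,0,-20],0],[[0,0,0],0]]'
python3 - <<'E'
from rig import camera
import cv2,numpy as np
c=camera("scene"); p=c["pixels"][200:380,160:360]
cv2.imwrite("pics/r2.png",cv2.resize(p,None,fx=3,fy=3))
E
```

```text
time: 6.95
position: [0.4633, 0.2352, 0.0443]
tool_rot: [0.707, 0.707, 0.0, 0.0]
ft_force: [-1.4, 0.6, 0.8]
grip_width: 0.0538
time: 7.45
position: [0.463, 0.2351, 0.044]
tool_rot: [0.707, 0.707, -0.0, -0.0]
ft_force: [1.1, 0.1, 0.5]
grip_width: 0.0822
time: 8.2
position: [0.4641, 0.2355, 0.1862]
tool_rot: [0.707, 0.707, 0.002, 0.001]
ft_force: [-0.0, 0.6, -0.1]
grip_width: 0.0847
```

View pics/r2.png

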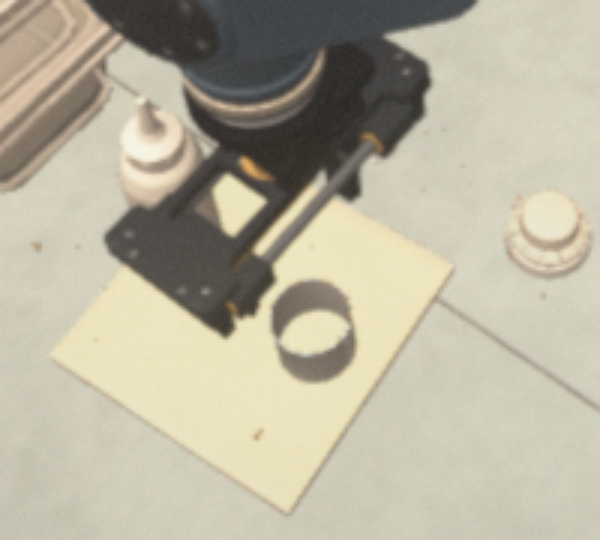

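Picture 6: the ring stands upright on the board at (315,330), clear of the bottle. Next the tray handle.

```bash
python3 -m pendant '[[[-30,0,0],0],[[-58,-4,0],0],[[-58,-6,0],0],[[-58,-6,0],0],[[-58,-6,0],0],[[-58,-6,0],0],[[-58,-6,0],0],[[-58,-6,0],0]]' 50 15
python3 -m pendant '[[[-58,-6,0],0],[[-58,-5,0],0],[[-40,-2,0],0],[[-14,0,0],-5.2],[[0,0,40],-5],[[0,0,40],0],[[0,0,0],0],[[0,0,0],0]]'
python3 - <<'E'
from rig import camera,robot
import cv2,numpy as np
from h import *
c=camera("wrist"); np.savez("w.npz",**c)
o=robot.get_obs();print(o["position"],o["tool_rot"],o["q"])
for X in ([.4096,-.3718,.036],[.3705,-.379,.036],[.4788,-.3596,.036]):print(proj(c,X))
cv2.imwrite("pics/w1.png",c["pixels"])
E
```

```text
time: 9.25
position: [0.4217, -0.2022, 0.1828]
tool_rot: [0.707, 0.707, -0.0, -0.001]
ft_force: [0.7, 0.1, -0.5]
grip_width: 0.0502
time: 10.25
position: [0.41, -0.3709, 0.1041]
tool_rot: [0.642, 0.767, 0.0, -0.0]
ft_force: [-0.2, -0.0, -0.7]
grip_width: 0.0499
[ 0.41038586 -0.37141511  0.10492538] [ 6.41493475e-01  7.67128028e-01 -2.18541973e-04  8.14364448e-04] [-9.37483306e-01  6.34585663e-01  1.73026148e+00 -5.09469307e-05
  7.75059529e-01 -2.68615195e+00]
[318.86738057 224.49006791]
[318.55869128 171.43870774]
[318.68382698 306.40753113]
```

View pics/w1.png

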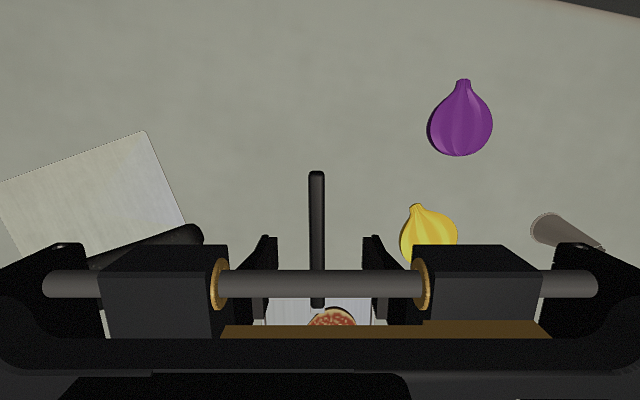

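Picture 7: the handle is centred between the fingers, its end at (317,172), matching the prediction. Descend and grip.

```bash
python3 -m pendant '[[[0,0,30],0],[[0,0,25],0],[[0,0,13],0],[[0,0,6],0],[[0,0,0],0]]'
python3 -m pendant '[[[0,0,0],0],[[0,0,0],0],[[0,0,0],0],[[0,0,0],0],[[0,0,0],0],[[0,0,0],0],[[0,0,0],0],[[0,0,0],0]]' 0 45
python3 -m pendant '[[[0,0,-2],0],[[0,0,-4],0],[[0,0,-6],0],[[0,0,-8],0],[[0,0,-6],0],[[0,0,-4],0],[[0,0,0],0]]'
```

```text
time: 10.92
position: [0.4102, -0.3712, 0.0305]
tool_rot: [0.642, 0.767, -0.0, 0.0]
ft_force: [-0.3, 0.3, -0.6]
grip_width: 0.0497
time: 11.92
position: [0.41, -0.3711, 0.0301]
tool_rot: [0.642, 0.767, -0.0, 0.0]
ft_force: [0.9, -1.5, 0.9]
grip_width: 0.0117
time: 12.8
position: [0.41, -0.371, 0.0605]
tool_rot: [0.642, 0.767, -0.0, 0.0]
ft_force: [-0.1, -0.8, -1.5]
grip_width: 0.0113
```

```bash
python3 -m pendant '[[[0,0,-6],0],[[0,0,-12],1],[[0,0,-12],2.4],[[0,0,-10],3],[[0,0,-5],3],[[0,0,0],2.5],[[0,0,0],1.5],[[0,0,0],0]]'
python3 -m pendant '[[[6,0,0],0],[[14,1,0],0],[[22,1,0],0],[[28,1,0],0],[[30,1,0],0],[[30,2,0],0],[[30,2,0],0],[[30,2,0],0]]'
python3 -m pendant '[[[30,2,0],0],[[30,2,0],0],[[30,2,0],0],[[30,2,0],0],[[28,0,0],0],[[20,0,0],0],[[11,0,0],0],[[4,0,0],0]]'
python3 - <<'E'
from rig import camera,robot
import cv2,numpy as np
c=camera("top"); np.savez("t1.npz",**c); s=camera("scene")["pixels"]
o=robot.get_obs();print(o["time"],o["position"],o["tool_rot"],o["grip_width"])
p=cv2.resize(c["pixels"][100:220,260:380],None,fx=3.3,fy=3.3);q=cv2.resize(s[120:240,210:330],p.shape[1::-1])
cv2.imwrite("pics/t1.png",np.hstack([p,q]))
E
```

```text
time: 13.8
position: [0.4099, -0.3708, 0.1053]
tool_rot: [0.727, 0.687, -0.0, 0.0]
ft_force: [0.1, 0.0, -2.3]
grip_width: 0.0114
time: 14.8
position: [0.43, -0.179, 0.1051]
tool_rot: [0.726, 0.687, 0.0, -0.001]
ft_force: [0.5, 0.4, -0.9]
grip_width: 0.0114
time: 15.8
position: [0.4483, 0.0016, 0.1051]
tool_rot: [0.726, 0.687, -0.0, -0.0]
ft_force: [-0.1, 0.7, -1.7]
grip_width: 0.0117
15.9 [0.44863965 0.00080952 0.10509478] [ 7.26484552e-01  6.87182796e-01 -2.14858378e-05  1.43231871e-05] 0.011332241997418566
```

View pics/t1.png

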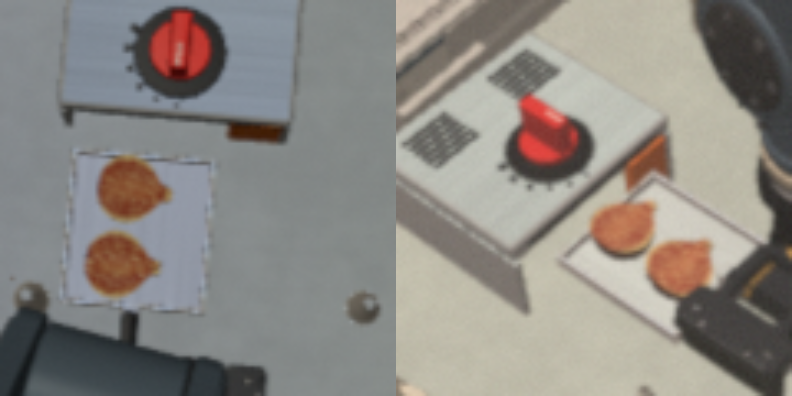

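Picture 8: the tray is held level in front of the gap, both figs on it, corners at (75,150), (213,162), (203,312), (63,303). Next I'll check alignment numerically.

Run:
```python
from h import *
c=np.load("t1.npz")
P=np.array([ray(c,crop(p,(260,100),3.3),.087)[:2] for p in((75,150),(213,162),(203,312),(63,303))])
dx=(P[0]+P[1]-P[2]-P[3])/2;print(P.mean(0),np.linalg.norm(dx),np.arctan2(dx[1],dx[0]))
a=-.057;R=np.array([[np.cos(a),-np.sin(a)],[np.sin(a),np.cos(a)]])
print("bay frame",R.T@(P.mean(0)-[.6633,-.0315]), "from TCP", R.T@(np.array([.4486,.0008])-[.6633,-.0315])+[.131,0])
for n,p,z in(("post r-bottom front",(278,141),.03),("canopy FR",(290,122),.082),("canopy FL",(62,103),.082)):
    print(n,R.T@(ray(c,crop(p,(260,100),3.3),z)[:2]-[.6633,-.0315]))
```

```text
[ 0.57811754 -0.00762992] 0.10997916919710701 -0.04729919083243062
bay frame [-0.08640398  0.01897854] from TCP [-0.08519142  0.02001627]
post r-bottom front [-0.00205731 -0.07896796]
canopy FR [ 0.00285119 -0.08404145]
canopy FL [0.00339169 0.08224628]
```

```bash
python3 -m pendant '[[[0,0,6],0],[[0,0,12],0],[[0,0,16],0],[[0,0,16],0],[[0,0,10],0],[[0,0,6],0],[[0,0,3],0],[[0,0,0],0]]'
python3 -m pendant '[[[0,6,0],0],[[0,12,0],0],[[0,16,0],0],[[0,18,0],0],[[0,18,0],0],[[0,18,0],0],[[0,12,0],0],[[0,0,0],0]]'
python3 -m pendant '[[[0,10,0],0],[[0,16,0],0],[[0,16,0],0],[[0,12,0],0],[[0,7,0],0],[[0,2.5,0],0],[[0,0,0],0],[[0,0,0],0]]'
```

```text
time: 16.9
position: [0.4489, 0.0005, 0.0361]
tool_rot: [0.727, 0.687, 0.0, 0.0]
ft_force: [-0.1, 0.2, -1.0]
grip_width: 0.0112
time: 17.9
position: [0.55, -0.0052, 0.0363]
tool_rot: [0.727, 0.687, 0.001, 0.001]
ft_force: [-1.0, 0.2, -1.3]
grip_width: 0.0118
time: 18.9
position: [0.6113, -0.0085, 0.0359]
tool_rot: [0.727, 0.687, -0.0, -0.0]
ft_force: [0.5, 0.5, -1.2]
grip_width: 0.0117
```

```bash
python3 -m pendant '[[[-4,0,0],0],[[-8,0,0],0],[[-10,0,0],0],[[-10,0,0],0],[[-7,0,0],0],[[-4,0,0],0],[[-1.5,0,0],0],[[0,0,0],0]]'
python3 -m pendant '[[[0,0,1],0],[[0,0,2],0],[[0,0,1],0],[[0,0,1],0],[[0,0,0.5],0],[[0,0,0],0],[[0,0,0],0]]'
python3 - <<'E'
from rig import camera,robot
import cv2,numpy as np
s=camera("scene");np.savez("s2.npz",**s)
cv2.imwrite("pics/s2.png",cv2.resize(s["pixels"][120:240,210:350],None,fx=5,fy=5,interpolation=cv2.INTER_CUBIC))
E
```

```text
time: 19.9
position: [0.6095, -0.053, 0.036]
tool_rot: [0.727, 0.687, -0.0, -0.0]
ft_force: [-0.1, -0.4, -1.6]
grip_width: 0.0114
time: 20.78
position: [0.6096, -0.0531, 0.0306]
tool_rot: [0.727, 0.687, 0.0, 0.0]
ft_force: [-0.0, -0.4, -0.9]
grip_width: 0.0111
```

View pics/s2.png

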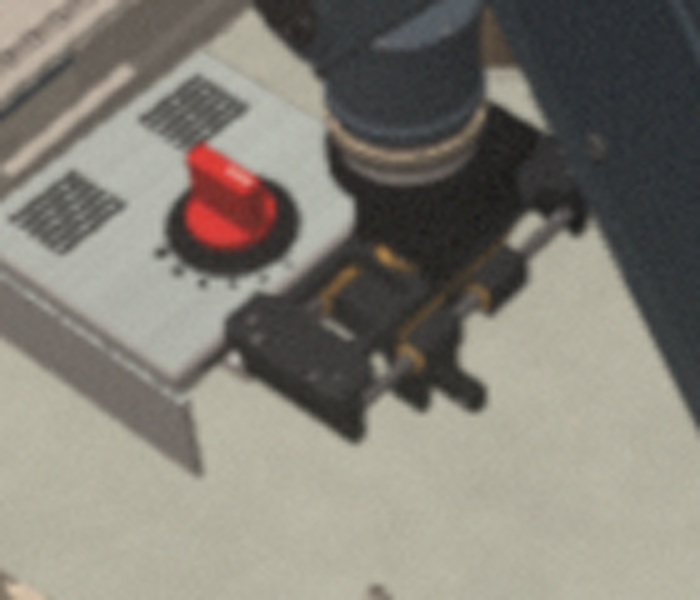

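Picture 9: the handle is in the jaws close beside the post. The tray itself is hidden under the canopy. Pose sums put it at bay (0.0786, -0.0247), about 0.5 mm up, with no side force. Set it down and release.

```bash
python3 -m pendant '[[[0,0,0.7],0],[[0,0,0],0],[[0,0,0],0]]'; python3 -m pendant '[[[0,0,0],0],[[0,0,0],0],[[0,0,0],0],[[0,0,0],0],[[0,0,0],0]]' 36; python3 -m pendant '[[[0,-4,-8],0],[[0,-4,-20],0],[[0,0,-40],0],[[0,0,-40],0],[[0,0,-30],0],[[0,0,-10],0],[[0,0,0],0]]'
python3 - <<'E'
from rig import robot
import numpy as np
from scipy.spatial.transform import Rotation as Ro
o=robot.get_obs();p=o["position"];R=Ro.from_quat(o["tool_rot"]).as_matrix()
t=np.array([.708,-.0343,.122]);print(p,R.T@(t-p)*1000,np.degrees(np.arctan2(R[1,0],R[0,0])))
E
```

```text
time: 21.2
position: [0.6096, -0.0531, 0.0301]
tool_rot: [0.727, 0.687, 0.0, 0.0]
ft_force: [0.1, -0.2, 1.1]
grip_width: 0.0114
time: 21.82
position: [0.6096, -0.0531, 0.0298]
tool_rot: [0.727, 0.687, 0.0, 0.0]
ft_force: [-0.3, -0.3, -0.4]
grip_width: 0.0357
time: 22.7
position: [0.6015, -0.0526, 0.1788]
tool_rot: [0.727, 0.687, 0.0, 0.001]
ft_force: [0.9, -0.5, -0.5]
grip_width: 0.0361
[ 0.60154176 -0.05263053  0.17881545] [ 24.2964469  105.17232039  56.97214858] 86.78233432605833
```

Run:
```python
from rig import camera
import cv2
from h import *
w=camera("wrist");s=camera("scene");np.savez("w3.npz",**w)
a=-.057;R=np.array([[np.cos(a),-np.sin(a)],[np.sin(a),np.cos(a)]])
for x in(-.172,-.10): print([proj(w,[*(R@[.078+x,-.026+dy]+[.6633,-.0315]),.036]).round(1) for dy in(-.006,.006)])
cv2.imwrite("pics/w3.png",np.hstack([cv2.resize(w["pixels"][50:350,170:470],(400,400)),cv2.resize(s["pixels"][120:280,210:370],(400,400))]))
```

```text
[array([312.3, 164.9]), array([324.8, 164.9])]
[array([312.7, 235.2]), array([324.5, 235.2])]
```

View pics/w3.png

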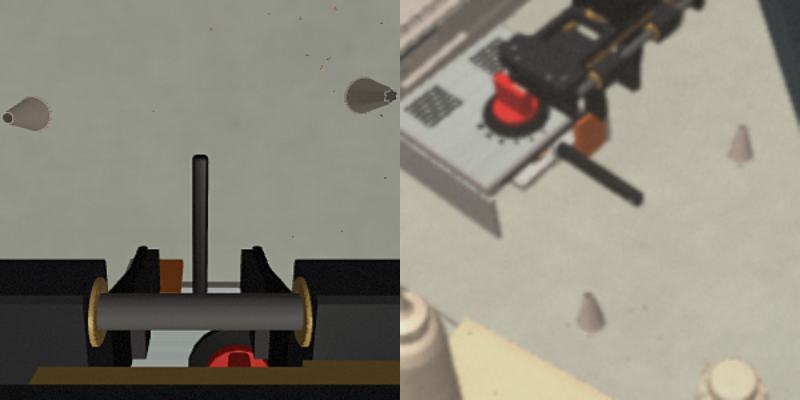

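Picture 10: handle end at full-frame (320,166), against (318.5,165) predicted for the exact berth, so the tray is home. Now the dial.

```bash
python3 -m pendant '[[[6,25,0],0],[[8,35,0],0],[[7,30,0],0],[[3,15,0],0],[[0,0,20],0],[[0,0,20],0],[[0,0,12],0],[[0,0,4],0]]'
python3 -m pendant '[[[0,0,0],0],[[0,0,0],0]]'
python3 -m pendant '[[[0,0,0],0],[[0,0,0],0],[[0,0,0],0],[[0,0,0],0],[[0,0,0],0],[[0,0,0],0]]' 0 30
```

```text
time: 23.8
position: [0.7063, -0.0345, 0.1199]
tool_rot: [0.727, 0.687, -0.001, -0.001]
ft_force: [0.1, -1.0, -0.1]
grip_width: 0.0359
time: 24.05
position: [0.7083, -0.0347, 0.1228]
tool_rot: [0.727, 0.687, 0.0, 0.001]
ft_force: [-0.2, -0.6, 0.6]
grip_width: 0.0359
time: 24.8
position: [0.7079, -0.0335, 0.1221]
tool_rot: [0.727, 0.687, 0.001, -0.0]
ft_force: [0.3, 5.7, 2.2]
grip_width: 0.0136
```

```bash
python3 -m pendant '[[[0,0,0],5],[[0,0,0],10],[[0,0,0],10],[[0,0,0],10],[[0,0,0],10],[[0,0,0],10],[[0,0,0],9],[[0,0,0],5]]'
python3 -m pendant '[[[0,0,0],0],[[0,0,0],0],[[0,0,0],0]]'
```

```text
time: 25.8
position: [0.7101, -0.0306, 0.1222]
tool_rot: [0.988, 0.153, 0.003, -0.002]
ft_force: [5.7, 12.5, -0.2]
grip_width: 0.0142
time: 26.18
position: [0.7101, -0.0306, 0.1222]
tool_rot: [0.988, 0.155, 0.003, -0.002]
ft_force: [6.2, 11.5, 0.2]
grip_width: 0.0139
```

```bash
python3 -m pendant '[[[0,0,0],0],[[0,0,0],0],[[0,0,0],0],[[0,0,0],0],[[0,0,0],0]]' 45
python3 -m pendant '[[[0,0,-15],0],[[0,0,-30],0],[[0,0,-40],0],[[0,-40,-30],0],[[-30,-50,0],0],[[-30,-50,0],0],[[-30,-50,0],0],[[-30,-50,0],0]]'
python3 -m pendant '[[[-30,-50,0],0],[[-30,-40,0],0],[[0,0,0],0],[[0,0,0],0]]'
python3 - <<'E'
from rig import camera,robot
import cv2,numpy as np
t=camera("top");s=camera("scene");np.savez("t4.npz",**t);print(robot.get_obs()["position"])
cv2.imwrite("pics/f.png",np.hstack([cv2.resize(t["pixels"][60:220,250:410],(400,400),interpolation=cv2.INTER_CUBIC),cv2.resize(s["pixels"][110:350,180:420],(400,400),interpolation=cv2.INTER_CUBIC)]))
E
```

```text
time: 26.8
position: [0.7076, -0.035, 0.1218]
tool_rot: [0.988, 0.154, -0.0, 0.0]
ft_force: [0.5, -0.1, -1.0]
grip_width: 0.0444
time: 27.8
position: [0.5191, 0.1585, 0.2383]
tool_rot: [0.988, 0.154, 0.001, 0.0]
ft_force: [-0.0, -0.2, 0.4]
grip_width: 0.0451
time: 28.3
position: [0.4366, 0.2249, 0.238]
tool_rot: [0.988, 0.155, 0.002, 0.0]
ft_force: [0.4, -0.8, 0.3]
grip_width: 0.0453
[0.43716732 0.22431627 0.23751078]
```

View pics/f.png

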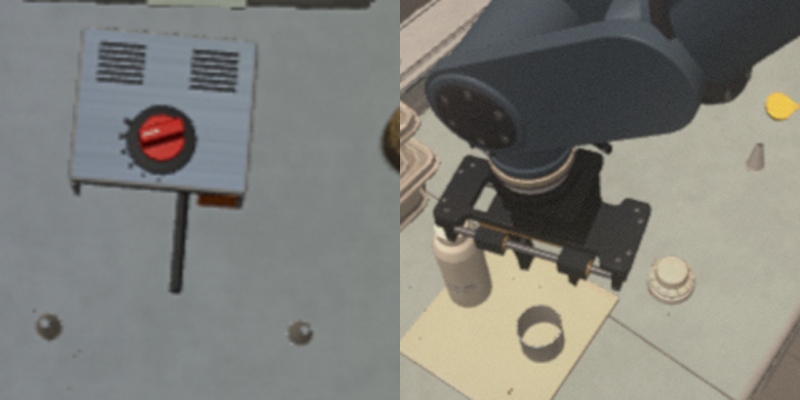

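Picture 11: the pointer is about 70° clockwise from off, pointing left. The handle runs from (182,195) to (176,291) beside the post. The ring is on the board, and the bottle and nozzles stand. One last check, then hand in.

```bash
python3 -m pendant '[[[0,-20,-30],0],[[0,-20,0],0],[[0,0,0],0],[[0,0,0],0],[[0,0,0],0],[[0,0,0],0]]'
python3 - <<'E'
from h import *
from rig import order
c=np.load("t4.npz");a=-.057;R=np.array([[np.cos(a),-np.sin(a)],[np.sin(a),np.cos(a)]])
g=lambda p,z:R.T@(ray(c,crop(p,(250,60),2.5),z)[:2]-[.6633,-.0315])
e,f=g((176,291.5),.036),g((182,197),.036);print("handle end (exp -.094,-.026)",e,"near",f,"yaw",np.arctan2(*(f-e)[::-1]))
p,q=g((140,137),.126),g((185,124),.126);d=p-q;print("dial",np.arctan2(d[1],-d[0]))
order.hand_in()
E
```

```text
time: 29.15
position: [0.4235, 0.2622, 0.2666]
tool_rot: [0.988, 0.154, -0.0, 0.0]
ft_force: [0.7, -0.8, -0.3]
grip_width: 0.0446
handle end (exp -.094,-.026) [-0.09270652 -0.02623015] near [ 0.00226439 -0.02471751] yaw 0.015926095605392286
dial 1.204551084398476
the job is handed in; nothing more can be done
```

I finished all three steps and handed the job in after about 29 s of the 72 s allowed. No verdict is reported.

- **Ring mould:** it stands upright on the robot-side half of the cake board, clear of the squeeze bottle.
- **Tray:** I lifted it level over the nozzles, took it in through the gap, moved it right behind the post and set it down. In the last picture its handle end is at bay (-0.093, -0.026), against (-0.094, -0.026) expected. It is about 0.016 rad off the bay's axis.
- **Dial:** I turned it three clicks clockwise. The last picture gives 1.20 rad, in the middle of the third setting.
- **Other objects:** the timer, bottle and three nozzles still stood in the last pictures where they were in view. The arm was clear of everything, with wrist force near zero.

**Not confirmed by picture:**
- **Figs:** the canopy hides them. They were last seen on the tray just before it went in, and the moves after that were slow.
- **Jam jar:** the last picture shows only its edge, and the arm never went near it.

No check failed. Two readings were slightly off: the ring's grip width read about 54 mm against its 56 mm diameter, and there was a side force of up to 12 N while turning the dial.

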